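# Clamp the copper backing bar to the upright plate

### The job

Draw the spring clamp out of its cubby by the jaws and lay it down flat on the bench, letting go of it. Then take it by its handles, squeeze them to open the jaws, and clip it level onto the free end of the upright plate, about halfway up, so that it pinches the plate and the copper backing bar together, and let go. Keep the bar standing in its slot and leave the other things on the bench alone.

Things in the scene. Friction and masses are not known exactly. Their poses are not given: they have to be found in the camera images.
- clamp: Steel spring clamp like a big clothes peg, 0.1 kg, 30 mm thick (z 0 to 30), starting flat on the bench, hinge pin upright. Two mirror-image halves; this frame is fixed to the +y half. Origin: underside, on the hinge pin's axis. x: along the shut clamp from pin to jaws (to x = 62 mm); z: along the pin, up; y: across. Handles reach back to x = -83 mm.
- clamp_pad (a point): Middle of the shut jaws' black pads, 55 mm ahead of the pin, 15 mm above the underside, axes as clamp. Jaw arms run along x, x 12 to 62 mm, outer faces 29 mm apart when shut: grasp there (x = 38 mm) to draw it out. Pads span x 48 to 62 mm; they are 24 mm apart fully open. The throat between the arms is free back to x = 20 mm.
- clamp_grip (a point): Point midway between the handles, 60 mm behind the pin (x = -60 mm), 15 mm above the underside: where to squeeze across y. Shut: outer faces 55 mm apart here (64 mm at the ends), each splayed 0.2 rad from x. Fully squeezed: faces parallel, 31 mm apart. Axes as clamp.
- clamp_b (a joint): Opening angle between the halves: 0 rad shut (pads about 3 mm apart), 0.40 fully squeezed (stop; each half then turned 0.2). A spring shuts it, 0.80 N m at 0 to 1.12 at 0.40: squeezing at the handles takes 13 to 19 N. About 0.16 when pinching plate and bar.
- cubby: Fixed low grey sheet-steel hood, 96 mm wide (x), 100 deep (y), 46 high, no floor, its open mouth facing its -y. Origin: on the bench, middle of the mouth. Inside 90 mm wide, 43 high, y 0 to 97 mm. At the start the clamp's handles are inside; its pin and jaws stick out, pointing roughly to -y.
- jig: Fixed jig: steel base 88 (x) by 105 mm (y -80 to 25), 30 high, carrying an upright steel plate 8 mm thick (x -4 to 4), y -80 to 60 mm, z 30 to 130. Origin: on the bench under the plate. The plate's free upright end looks to +y and overhangs the base by 35 mm; the clamp goes on from there. A slot 8.5 mm wide along the plate's +x face holds the copper bar.
- plate_end (a point): Middle of the upright plate's free end edge, 80 mm above the bench; axes as jig (y points out of the end, x across the plate).
- bar: Loose copper bar, 0.45 kg, 6 mm thick (x), 120 long (y), 106 high, standing on edge in the slot on the plate's +x side with about 1 mm play to the plate. Origin: middle of its underside, 12 mm above the bench. Its +y end is 1 to 4 mm short of the plate's. Plate and bar together span x about -4 to 12 mm in the jig's frame.
- hammer: Hammer lying on the bench: bystander, leave alone. Handle about 250 mm long.
- nozzle: Brass torch nozzle, 26 mm across, 62 mm high, standing on the bench: bystander.
- coupons: Two steel coupons stacked on the bench, 60 by 100 by 16 mm: bystander.
Things that resemble listed ones, but are neither listed nor needed, are in the scene too. Of the things like the jig, leave any that is red; of the rest the smaller one is meant.

How it is judged (in metres and radians):
On the way:
1. the clamp lies flat on the bench, clear of the cubby and let go (y of clamp in the frame of cubby below -0.085 m and height (world z) of clamp below 0.006 m and angle between clamp's own z axis and vertical below 0.1 rad and contact force between clamp and the fingers below 0.2 N and linear speed of clamp below 0.02 m/s), for 0.2 s.
At the end, for the whole second after the job is handed in: Clamp let go, at rest, pinching plate and bar (over 2 N on each, opened 0.12-0.3 rad); pad middle 4-45 mm in from the plate's end, within 30 mm of its mid-height; level within 0.3 rad; bar in its slot (underside 8-18 mm above bench, upright within 0.1 rad) (contact force between clamp and bar above 2 N and contact force between clamp and jig above 2 N and value of joint clamp_b between 0.12 and 0.3 rad and y of clamp_pad in the frame of plate_end between -0.045 and -0.004 m and z of clamp_pad in the frame of plate_end between -0.03 and 0.03 m and angle between clamp's own z axis and vertical below 0.3 rad and linear speed of clamp below 0.02 m/s and angle between bar's own z axis and vertical below 0.1 rad and z of bar in the frame of jig between 0.008 and 0.018 m); the robot touches nothing.
It fails at once if a bystander (hammer, nozzle or coupons) is moved more than 30 mm (distance of any of hammer, nozzle, coupons from where it was at the start of the episode above 0.03 m).
It fails at once if the bar is lifted out of its slot or knocked over (z of bar in the frame of jig above 0.03 m or angle between bar's own z axis and vertical above 0.4 rad).
It also fails if it takes over 66 s, if anything falls off the work surface, if the arm or the gripper's body presses on something with over 40 N, if the wrist force passes 120 N, or if a joint passes its speed limit or range.

### The arm

A 6-joint arm with a two-finger parallel gripper is mounted at the origin on the work surface. World frame = base frame: x ahead of the robot, y to its left, z up, the work surface at z = 0. Lengths are in m, angles in degrees, forces in N, time in s.
With the tool pointing down it reaches from about 0.4 to 0.825 m from the base axis. Payload 7 kg.
Tool frame: the origin (TCP) lies between the finger pads; the fingertips stand 11 mm ahead of it and the grasp point (between the pads) lies 8 mm behind it; z points along the fingers, y is the direction in which the jaws open and shut (so a half turn about z gives the same grasp; the last joint's range is limited). The gripper opens to 88 mm and grips with 3 to 60 N. Pads are 19 mm wide; open, the fingers measure 130 mm over their backs; the gripper's body (78 mm by 193 mm) begins 47 mm behind the grasp point.
Start: joints at [79.876, 20.546, 0.682, 0, -70.136, -16.507], TCP at [0.303, 0.603, 0.238] pointing down, gripper open.
Joint ranges: [-176.03, 176.03], [-82.01, 121.73], [-58.28, 71.71], [-173.87, 95.51], [-174.79, -0.11], [-173.66, 173.66]. Speed limits (degrees/s): [136.94, 136.94, 172.46, 180, 180, 180].

### API

Orientations are given as [roll, pitch, yaw] about the fixed x, y, z axes, in that order (R = Rz(yaw) Ry(pitch) Rx(roll)).
In Python, from plant import r gives the robot as it stands.
- The arm moves only by the shell command python3 -m inch 'ROWS' [OPENING] [FORCE]. ROWS is JSON, a list of rows, each an object of numbers: "x", "y", "z": the shift along the tool's x, y, z as a fraction of full scale; "yaw": the turn about the tool's z as a fraction of full scale. In form: [{"x": .., "y": .., "z": .., "yaw": ..}, ...]. A call has 1 to 5 rows; each row shifts and turns the pose as measured when the row begins, along the tool's axes as they then stand; what a row does not reach is not made up. Full scale, the value 1, is 0.025 m for a shift and 4 degrees for a turn. A row lasts 1/12 s, in which the tool goes at most 41.7 mm and 7.16 degrees, less where a joint would pass 70% of its speed; a pose out of reach is approached as far as the arm can. A call with a number of a shift or a turn outside -1 to 1 is refused whole. A call with a gripper value outside its range is refused whole. OPENING is the opening, from -1 (shut) to 1 (fully open), set as the call begins (- or left out, the last holds). The fingers move at their own pace and stop on an object; FORCE is the grip in N (left out, the last holds). Time passes only in rows, so rows that do not move let the fingers close. It gives the time, the measured TCP pose, the force and the opening at its end, in the units of the state.
- r.get_state(): the state, without advancing time (a new reading comes with each control period).
- r.capture(name): name is "scene" or "top" or "wrist"; returns (picture, depth): 384x512x3 uint8, red, green, blue; 384x512 float32, m along the optical axis (not along the pixel's ray), 0 where there is no reading.
- r.camera_info(name): a dict with "mtx" (3x3 intrinsics, pixels), "pose" (4x4, takes a point from camera to world coordinates). Camera axes: x right, y down, z forward; pixel columns grow to the right and rows downward; lengths in m; the calibration is good to about 2 mm. A picture is of the moment at which its call begins: read the wrist's pose just before it. camera_info takes no time and is no camera call; for the wrist camera it gives the pose at the moment of the call.
- r.close_job(): hands the job in, once; it reports no verdict.
The state is a dict: "time_s": time; "joints": joint angles; "qd": joint speeds; "joint_torque": joint torques, N m; "tcp_pos": TCP position; "eef_rot": TCP orientation; "contact_force": force on the tool from outside, world axes, zero at the start; "moment": the same for the moment, N m; "gripper_width": finger opening in m.
Only numpy, scipy, OpenCV 4.12 (cv2) and the standard library are available. Lean on these libraries where they do the work, as an engineer would, in place of code of your own. Each camera call takes 0.05 s, during which the arm holds its last target. There are 200 camera calls.

## Working session

There is one attempt and no reset: what is moved stays moved. The work goes in short steps, Python scripts to look and compute and a shell command to move; the robot and the scene stay as the last step left them, time stands still between calls to the robot, and variables do not carry over. Pictures are saved under pics/ and viewed, about 8 in all and at most 12, crops included, and the job is handed in when it is done.

```bash
ls; mkdir -p pics; cat > h.py <<'E'
import numpy as np, cv2
from plant import r
def cap(n):
    ci=r.camera_info(n); im,d=r.capture(n)
    return im,d,np.array(ci['mtx']),np.array(ci['pose'])
def cloud(d,K,P):
    v,u=np.indices(d.shape); X=np.stack([(u-K[0,2])/K[0,0]*d,(v-K[1,2])/K[1,1]*d,d],-1)
    W=X@P[:3,:3].T+P[:3,3]; W[d<=0]=np.nan; return W
E
python3 - <<'E'
from h import *
for n in('scene','top'):
    im,d,K,P=cap(n); np.savez(f'{n}0.npz',im=im,d=d,K=K,P=P)
    cv2.imwrite(f'pics/{n}0.png',cv2.resize(im[...,::-1],(800,600)))
    print(n,P.round(3).tolist(),K.round(1).tolist())
s=r.get_state();print(s)
E
```

```text
pics
scene [[0.836, 0.352, -0.421, 0.996], [0.548, -0.561, 0.62, -0.751], [-0.018, -0.749, -0.662, 0.867], [0.0, 0.0, 0.0, 1.0]] [[499.7, 0.0, 251.9], [0.0, 499.7, 188.9], [0.0, 0.0, 1.0]]
top [[-0.009, -0.988, 0.154, 0.336], [-1.0, 0.008, -0.009, -0.011], [0.008, -0.154, -0.988, 1.245], [0.0, 0.0, 0.0, 1.0]] [[418.7, 0.0, 255.9], [0.0, 418.7, 188.5], [0.0, 0.0, 1.0]]
{'time_s': 0.1, 'joints': array([ 7.98771549e+01,  2.05875924e+01,  6.39037501e-01, -1.90116481e-02,
       -7.01351576e+01, -1.65073649e+01]), 'qd': array([-0.08010077, -0.01302814,  0.05238406,  0.06854912, -0.029442  ,
       -0.06470333]), 'joint_torque': array([-1.32671536e-03, -5.84167349e+01,  2.93748307e+01,  7.01542631e+00,
        1.01389736e-02, -5.25039673e-05]), 'tcp_pos': array([0.30237763, 0.60301303, 0.23670951]), 'eef_rot': array([ 1.79914659e+02, -6.65186499e-03, -2.66366783e+01]), 'contact_force': array([ 0.05553294, -0.81210361, -0.52269445]), 'moment': array([-0.04640873, -0.00736138, -0.01288543]), 'gripper_width': 0.08773774840154344}
```

View pics/top0.png

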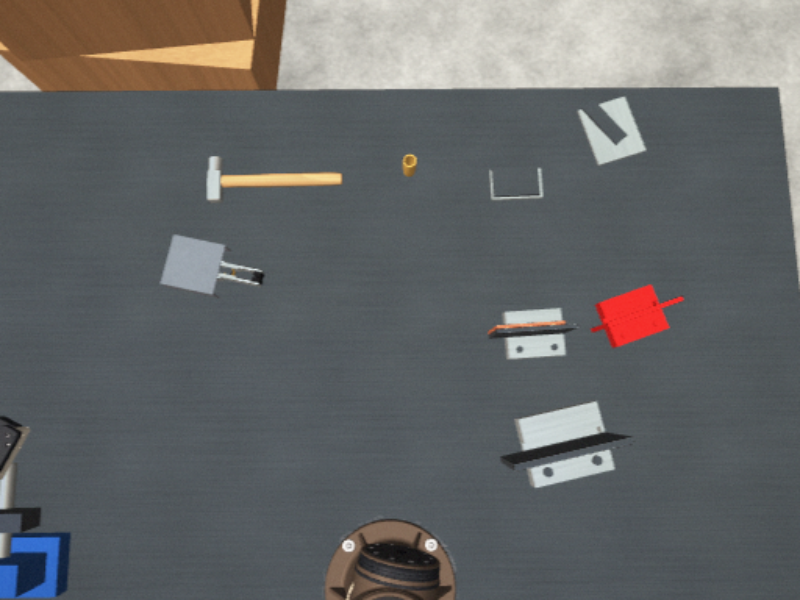

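View pics/scene0.png

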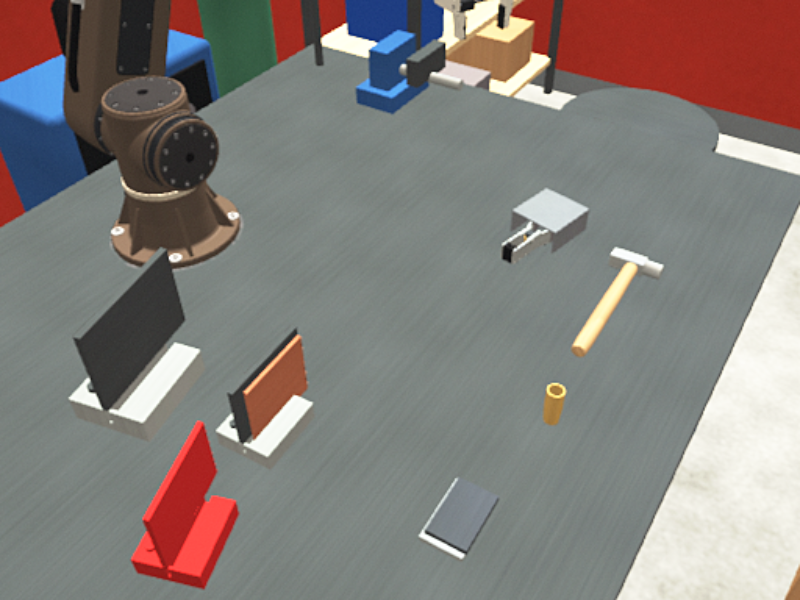

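The top view shows the cubby at about (195,265) and the clamp's jaws at (258,276). Three things resemble the jig:
- the red one at (632,316), which is to be left alone
- a large one at (565,445) with no bar
- the small grey one at (535,333) with the copper bar, which is the one meant

Next I'll measure from the clouds of both views and take one enlarged crop.

```bash
python3 - <<'E'
from h import *
D={n:np.load(n+'0.npz') for n in('scene','top')}
def box(W,x0,x1,y0,y1,z0,z1):
    return (W[...,0]>x0)&(W[...,0]<x1)&(W[...,1]>y0)&(W[...,1]<y1)&(W[...,2]>z0)&(W[...,2]<z1)
for n,q in D.items():
    W=cloud(q['d'],q['K'],q['P']); 
    for (u,v) in ([(195,265),(235,271),(258,276),(535,333),(520,350),(530,327),(492,333),(574,328)] if n=='top' else [(550,210),(510,250),(240,420),(270,385),(297,333)]):
        print(n,u,v,W[int(v*.64),int(u*.64)].round(3))
    A=W[np.isfinite(W[...,2])]
    b=A[(abs(A[:,2])<.02)&(A[:,0]>.3)&(A[:,0]<.8)&(abs(A[:,1])<.5)];print('bench z',np.median(b[:,2]))
    tp=W[box(W,.3,.7,-.5,-.05,.105,.14)]
    hsv=cv2.cvtColor(q['im'],cv2.COLOR_RGB2HSV)
    red=(hsv[...,1]>200)&((hsv[...,0]<4)|(hsv[...,0]>176))
    for nm,m in (('jigtop',box(W,.42,.60,-.45,-.12,.10,.145)&~red),('base',box(W,.40,.62,-.37,-.12,.022,.04)&~red),('cubby',box(W,.5,.8,.2,.5,.038,.055)),('clamp',box(W,.5,.8,.1,.33,.018,.037))):
        p=W[m]
        if len(p)<5: print(n,nm,len(p));continue
        c,wh,a=cv2.minAreaRect(p[:,:2].astype(np.float32)*1000)
        print(n,nm,len(p),'c',np.round(c,1),'wh',np.round(wh,1),'a',round(a,1),'z',p[:,2].min().round(3),np.median(p[:,2]).round(3),p[:,2].max().round(3), p.min(0).round(3),p.max(0).round(3))
a=D['scene']['im'][...,::-1]; t=D['top']['im'][...,::-1]
c1=cv2.resize(t[140:200,95:180],(680,480))[:,:400] if 0 else cv2.resize(t[140:200,100:180],(400,300),interpolation=cv2.INTER_CUBIC)
c2=cv2.resize(t[185:239,305:377],(400,300),interpolation=cv2.INTER_CUBIC)
c3=cv2.resize(a[115:175,310:390],(400,300),interpolation=cv2.INTER_CUBIC)
c4=cv2.resize(a[205:301,130:210],(400,300),interpolation=cv2.INTER_CUBIC)
cv2.imwrite('pics/crop1.png',np.vstack([np.hstack([c1,c2]),np.hstack([c3,c4])]))
E
```

```text
scene 550 210 [0.587 0.36  0.048]
scene 510 250 [0.568 0.241 0.028]
scene 240 420 [ 0.458 -0.322  0.078]
scene 270 385 [ 0.462 -0.264  0.092]
scene 297 333 [ 0.365 -0.097  0.001]
bench z 0.0013759826998009927
scene jigtop 1034 c [ 458.5 -318.7] wh [ 24.7 265. ] a 5.4 z 0.1 0.121 0.134 [ 0.443 -0.45   0.1  ] [ 0.483 -0.187  0.134]
scene base 1053 c [ 449.7 -258.2] wh [ 92.8 139. ] a 3.2 z 0.022 0.031 0.04 [ 0.407 -0.33   0.022] [ 0.499 -0.188  0.04 ]
scene cubby 784 c [584.1 362.6] wh [107.  101.8] a 78.0 z 0.038 0.047 0.052 [0.527 0.302 0.038] [0.643 0.424 0.052]
scene clamp 1016 c [663.  215.2] wh [229.4 273. ] a 90.0 z 0.018 0.025 0.037 [0.527 0.101 0.018] [0.8   0.33  0.037]
top 195 265 [0.583 0.361 0.046]
top 235 271 [0.579 0.295 0.005]
top 258 276 [0.565 0.246 0.027]
top 535 333 [ 0.447 -0.263  0.074]
top 520 350 [ 0.419 -0.242  0.031]
top 530 327 [ 0.453 -0.245  0.126]
top 492 333 [ 0.447 -0.185  0.074]
top 574 328 [ 0.451 -0.318  0.132]
bench z -0.00017056383342239911
top jigtop 305 c [ 453.7 -253.6] wh [ 15.5 140.7] a 3.7 z 0.103 0.126 0.137 [ 0.442 -0.324  0.103] [ 0.464 -0.184  0.137]
top base 816 c [ 450.5 -254.6] wh [ 88.4 141.1] a 3.3 z 0.022 0.03 0.039 [ 0.405 -0.327  0.022] [ 0.498 -0.184  0.039]
top cubby 1127 c [584.7 365.5] wh [101.4  96.5] a 77.6 z 0.038 0.046 0.055 [0.527 0.307 0.038] [0.641 0.424 0.055]
top clamp 755 c [662.6 216.4] wh [227.1 272.5] a 89.6 z 0.018 0.024 0.037 [0.527 0.102 0.018] [0.8   0.329 0.037]
```

View pics/crop1.png

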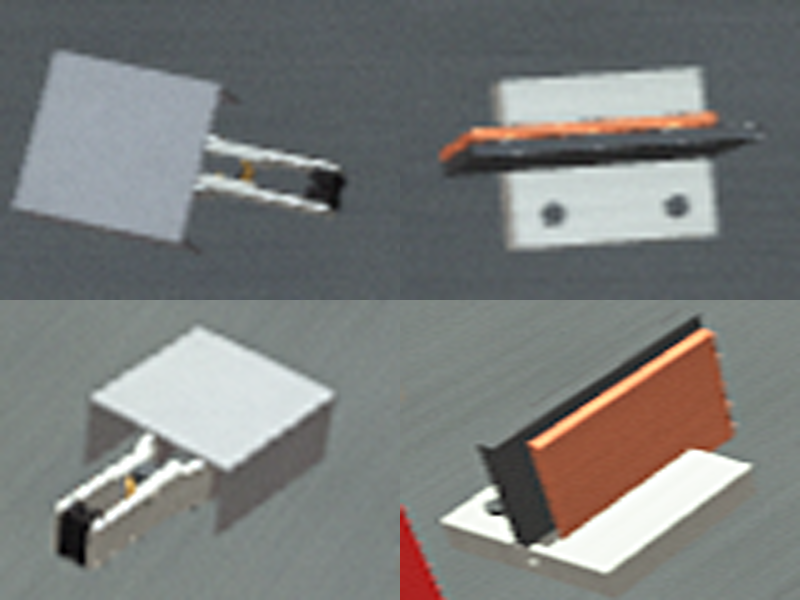

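The crop confirms the jig: small, grey, with a copper bar, and its free end overhangs towards world +y. The clamp's jaws stick out of the cubby. Next, the clamp's pose.

```bash
python3 - <<'E'
from h import *
for n in('scene','top'):
    q=np.load(n+'0.npz');W=cloud(q['d'],q['K'],q['P'])
    m=(W[...,0]>.52)&(W[...,0]<.63)&(W[...,1]>.2)&(W[...,1]<.335)&(W[...,2]>.018)&(W[...,2]<.036)
    th=np.radians(-12.4); c=np.array([.5845,.3645]); e=np.array([np.sin(th),-np.cos(th)]); f=np.array([np.cos(th),np.sin(th)])
    p=W[m]; s=(p[:,:2]-c)@e; t=(p[:,:2]-c)@f
    k=(s>.052); print(n,k.sum(),'z',np.median(p[k,2]).round(4),'s max',s[k].max().round(4))
    for a in np.arange(.052,.14,.012):
        j=k&(s>=a)&(s<a+.012)
        if j.sum(): print(round(a,3),j.sum(),t[j].min().round(4),t[j].max().round(4),p[j,2].max().round(4))
E
```

```text
scene 244 z 0.0288 s max 0.1284
0.052 42 -0.0448 0.0511 0.0344
0.064 46 -0.0099 0.0205 0.0336
0.076 30 -0.0122 0.0199 0.0338
0.088 28 -0.0114 0.0217 0.0332
0.1 28 -0.0108 0.0214 0.0325
0.112 49 -0.0104 0.0215 0.034
0.124 21 -0.0078 0.019 0.0325
top 178 z 0.0292 s max 0.1249
0.052 35 -0.0103 0.018 0.0349
0.064 39 -0.0105 0.0176 0.0334
0.076 18 -0.011 0.0173 0.0326
0.088 16 -0.0109 0.0175 0.0327
0.1 26 -0.0109 0.0186 0.0325
0.112 42 -0.0107 0.0183 0.0336
0.124 2 -0.0061 0.0095 0.0334
```

```bash
cat > t.py <<'E'
import sys; from h import *; from scipy.spatial.transform import Rotation as Ro
a=list(map(float,sys.argv[1:])); s=r.get_state(); R=Ro.from_euler('xyz',s['eef_rot'],degrees=True).as_matrix()
d=R.T@(np.array(a[:3])-s['tcp_pos'])/.025; dy=-((a[3]-s['eef_rot'][2]+180)%360-180)/4
print('units x,y,z,yaw',d.round(2),round(dy,2),'t',round(s['time_s'],2),'pos',s['tcp_pos'].round(4),s['eef_rot'].round(1),'F',s['contact_force'].round(1),'w',round(s['gripper_width'],4))
E
python3 -m inch '[{"yaw":1},{"yaw":1},{"yaw":1},{"yaw":1},{"yaw":1}]' 1
python3 -m inch '[{"yaw":1},{"yaw":1},{"yaw":1},{"yaw":1},{"yaw":1}]'
python3 -m inch '[{"yaw":1},{"yaw":1},{"yaw":1},{"yaw":1},{"yaw":1}]'
python3 t.py .5666 .2645 .15 -102.4
```

```text
units x,y,z,yaw [15.52  7.36  3.48] 18.94 t 0.1 pos [0.3024 0.603  0.2367] [179.9  -0.  -26.6] F [ 0.1 -0.8 -0.5] w 0.0877validation failed for argument at $[0]...
validation failed for argument at $[0]...
validation failed for argument at $[0]...
```

```bash

python3 -m inch '[{"x":0,"y":0,"z":0,"yaw":1},{"x":0,"y":0,"z":0,"yaw":1},{"x":0,"y":0,"z":0,"yaw":1},{"x":0,"y":0,"z":0,"yaw":1},{"x":0,"y":0,"z":0,"yaw":1}]' 1
python3 -m inch '[{"x":0,"y":0,"z":0,"yaw":1},{"x":0,"y":0,"z":0,"yaw":1},{"x":0,"y":0,"z":0,"yaw":1},{"x":0,"y":0,"z":0,"yaw":1},{"x":0,"y":0,"z":0,"yaw":1}]'
python3 -m inch '[{"x":0,"y":0,"z":0,"yaw":1},{"x":0,"y":0,"z":0,"yaw":1},{"x":0,"y":0,"z":0,"yaw":1},{"x":0,"y":0,"z":0,"yaw":1},{"x":0,"y":0,"z":0,"yaw":1}]'
python3 t.py .5666 .2645 .15 -102.4
```

```text
time_s: 0.52
tcp_pos: [0.3018, 0.6018, 0.2338]
eef_rot: [179.7, -0.2, -47.4]
contact_force: [-0.5, -0.1, -0.1]
gripper_width: 0.0878
time_s: 0.93
tcp_pos: [0.3012, 0.6005, 0.2308]
eef_rot: [179.5, -0.5, -68.4]
contact_force: [-0.9, -1.0, -0.5]
gripper_width: 0.0878
time_s: 1.35
tcp_pos: [0.3006, 0.5991, 0.2279]
eef_rot: [179.6, -0.9, -89.5]
contact_force: [-0.3, 0.2, 0.9]
gripper_width: 0.0877
units x,y,z,yaw [ 13.43 -10.55   3.26] 3.22 t 1.35 pos [0.3006 0.5991 0.2279] [179.6  -0.9 -89.5] F [-0.3  0.2  0.9] w 0.0877
```

```bash

python3 -m inch '[{"x":0.9,"y":-1,"z":0.1,"yaw":0.8},{"x":0.9,"y":-1,"z":0.1,"yaw":0.8},{"x":0.9,"y":-1,"z":0.1,"yaw":0.8},{"x":0.9,"y":-1,"z":0.1,"yaw":0.8},{"x":0.9,"y":-1,"z":0.1,"yaw":0}]'
python3 -m inch '[{"x":0.9,"y":-1,"z":0.2,"yaw":0},{"x":0.9,"y":-1,"z":0.2,"yaw":0},{"x":0.9,"y":-1,"z":0.2,"yaw":0},{"x":0.9,"y":-1,"z":0.2,"yaw":0},{"x":0.9,"y":-1,"z":0.2,"yaw":0}]'
python3 t.py .5666 .2645 .15 -102.4
```

```text
time_s: 1.77
tcp_pos: [0.4113, 0.4745, 0.2128]
eef_rot: [179.8, -1.2, -102.7]
contact_force: [0.8, -0.6, 0.1]
gripper_width: 0.0876
time_s: 2.18
tcp_pos: [0.511, 0.329, 0.1875]
eef_rot: [179.7, -1.3, -102.7]
contact_force: [0.9, 0.6, 0.1]
gripper_width: 0.0875
units x,y,z,yaw [ 1.99 -2.74  1.53] -0.08 t 2.18 pos [0.511  0.329  0.1875] [ 179.7   -1.3 -102.7] F [0.9 0.6 0.1] w 0.0875
```

```bash

python3 -m inch '[{"x":0.65,"y":-0.9,"z":0.4,"yaw":0},{"x":0.65,"y":-0.9,"z":0.4,"yaw":0},{"x":0.6,"y":-0.9,"z":0.4,"yaw":0},{"x":0,"y":0,"z":0,"yaw":0},{"x":0,"y":0,"z":0,"yaw":0}]'
python3 t.py .5666 .2645 .15 -102.4
python3 - <<'E'
from h import *
im,d,K,P=cap('wrist'); np.savez('w1.npz',im=im,d=d,K=K,P=P); cv2.imwrite('pics/w1.png',im[...,::-1])
W=cloud(d,K,P); print(P.round(3).tolist())
th=np.radians(-12.4); c=np.array([.5845,.3645]); e=np.array([np.sin(th),-np.cos(th)]); f=np.array([np.cos(th),np.sin(th)])
m=(W[...,2]>.018)&(W[...,2]<.04); p=W[m]; s=(p[:,:2]-c)@e; t=(p[:,:2]-c)@f; k=(s>.052)&(abs(t)<.045); print(k.sum(),s[k].max() if k.sum() else '')
for a in np.arange(.052,.14,.012):
    j=k&(s>=a)&(s<a+.012)
    if j.sum(): print(round(a,3),j.sum(),t[j].min().round(4),t[j].max().round(4),np.median(p[j,2]).round(4))
E
```

```text
time_s: 2.6
tcp_pos: [0.5699, 0.2565, 0.1544]
eef_rot: [179.5, -1.5, -103.1]
contact_force: [-0.0, -0.1, 0.4]
gripper_width: 0.0871
units x,y,z,yaw [-0.29  0.2   0.17] -0.17 t 2.6 pos [0.5699 0.2565 0.1544] [ 179.5   -1.5 -103.1] F [-0.  -0.1  0.4] w 0.0871
[[-0.974, 0.221, 0.048, 0.556], [0.226, 0.945, 0.238, 0.19], [0.008, 0.243, -0.97, 0.304], [0.0, 0.0, 0.0, 1.0]]
1270 0.12502116133959135
0.052 230 -0.012 0.0213 0.0309
0.064 274 -0.0093 0.0185 0.0306
0.076 151 -0.0094 0.0193 0.0306
0.088 118 -0.0093 0.0191 0.0307
0.1 144 -0.0093 0.0189 0.0307
0.112 280 -0.0093 0.0194 0.0307
0.124 73 -0.0091 0.0186 0.0258
```

View pics/w1.png

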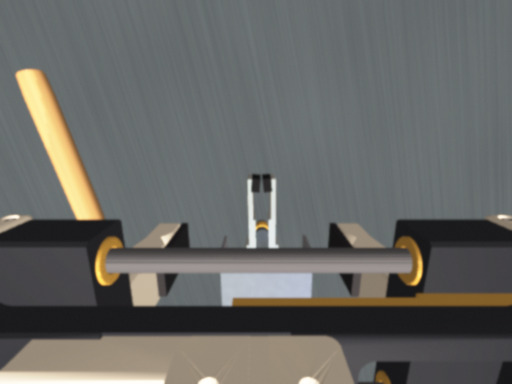

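The wrist picture shows the clamp's jaws at (262,183) and its pin at (262,226), centred between the open fingers. All three views agree to about 2 mm. Now descending.

```bash

python3 -m inch '[{"x":-0.3,"y":0.15,"z":0.9,"yaw":-0.1},{"x":0,"y":0,"z":1,"yaw":0},{"x":0,"y":0,"z":1,"yaw":0},{"x":0,"y":0,"z":1,"yaw":0},{"x":0,"y":0,"z":0.5,"yaw":0}]'
python3 t.py .5677 .2648 .014 -102.4
```

```text
time_s: 3.07
tcp_pos: [0.5675, 0.2683, 0.0462]
eef_rot: [179.9, -1.0, -102.4]
contact_force: [0.1, 0.0, -0.5]
gripper_width: 0.0876
units x,y,z,yaw [ 0.11 -0.04  1.29] -0.01 t 3.07 pos [0.5675 0.2683 0.0462] [ 179.9   -1.  -102.4] F [ 0.1  0.  -0.5] w 0.0876
```

```bash

python3 -m inch '[{"x":0.1,"y":0,"z":0.6,"yaw":0},{"x":0,"y":0,"z":0.45,"yaw":0},{"x":0,"y":0,"z":0,"yaw":0}]'
python3 t.py .5677 .2648 .014 -102.4
```

```text
time_s: 3.32
tcp_pos: [0.5638, 0.2673, 0.0162]
eef_rot: [179.8, -1.1, -102.2]
contact_force: [-0.6, -0.7, 0.1]
gripper_width: 0.0877
units x,y,z,yaw [ 0.06 -0.17  0.09] 0.04 t 3.32 pos [0.5638 0.2673 0.0162] [ 179.8   -1.1 -102.2] F [-0.6 -0.7  0.1] w 0.0877
```

```bash

python3 -m inch '[{"x":0.05,"y":-0.17,"z":0,"yaw":0},{"x":0,"y":0,"z":-0.02,"yaw":0},{"x":0,"y":0,"z":-0.02,"yaw":0},{"x":0,"y":0,"z":-0.02,"yaw":0},{"x":0,"y":0,"z":-0.02,"yaw":0}]' -1 15
python3 -m inch '[{"x":0,"y":0,"z":-0.02,"yaw":0},{"x":0,"y":0,"z":-0.02,"yaw":0},{"x":0,"y":0,"z":-0.02,"yaw":0}]'
python3 t.py .5677 .2648 .014 -102.4
```

```text
time_s: 3.73
tcp_pos: [0.5693, 0.2679, 0.0216]
eef_rot: [179.9, -1.0, -102.1]
contact_force: [-0.2, -0.5, 0.6]
gripper_width: 0.0597
time_s: 3.98
tcp_pos: [0.5702, 0.2685, 0.0252]
eef_rot: [-179.9, -0.8, -102.1]
contact_force: [0.2, -0.2, -0.1]
gripper_width: 0.0394
units x,y,z,yaw [0.16 0.07 0.45] 0.08 t 3.98 pos [0.5702 0.2685 0.0252] [-179.9   -0.8 -102.1] F [ 0.2 -0.2 -0.1] w 0.0394
```

```bash

python3 -m inch '[{"x":0.1,"y":0.07,"z":0.4,"yaw":0},{"x":0,"y":0,"z":0,"yaw":0},{"x":0,"y":0,"z":0,"yaw":0},{"x":0,"y":0,"z":0,"yaw":0},{"x":0,"y":0,"z":0,"yaw":0}]'
python3 t.py .5677 .2648 .014 -102.4
```

```text
time_s: 4.4
tcp_pos: [0.5677, 0.266, 0.0145]
eef_rot: [-179.9, -0.8, -102.1]
contact_force: [-0.7, -0.6, 2.5]
gripper_width: 0.0286
units x,y,z,yaw [ 0.05 -0.01  0.02] 0.07 t 4.4 pos [0.5677 0.266  0.0145] [-179.9   -0.8 -102.1] F [-0.7 -0.6  2.5] w 0.0286
```

```bash

python3 -m inch '[{"x":0.2,"y":0,"z":-0.15,"yaw":0},{"x":0.6,"y":0,"z":0,"yaw":0},{"x":0.6,"y":0,"z":0,"yaw":0},{"x":0.6,"y":0,"z":0,"yaw":0},{"x":0.6,"y":0,"z":0,"yaw":0}]'
python3 -m inch '[{"x":0.6,"y":0,"z":0,"yaw":0},{"x":0.6,"y":0,"z":0,"yaw":0},{"x":0.6,"y":0,"z":0,"yaw":0},{"x":0.6,"y":0,"z":0,"yaw":0},{"x":0.6,"y":0,"z":0,"yaw":0}]'
python3 -m inch '[{"x":0.6,"y":0,"z":0,"yaw":0},{"x":0,"y":0,"z":0,"yaw":0},{"x":0,"y":0,"z":0,"yaw":0}]'
python3 t.py .5330 .1085 .0145 -102.4
```

```text
time_s: 4.82
tcp_pos: [0.5525, 0.1988, 0.0186]
eef_rot: [-180.0, -0.9, -102.0]
contact_force: [-0.4, -0.2, -1.1]
gripper_width: 0.0288
time_s: 5.23
tcp_pos: [0.5338, 0.1151, 0.0202]
eef_rot: [180.0, -0.9, -102.1]
contact_force: [0.4, 0.4, -0.5]
gripper_width: 0.0288
time_s: 5.48
tcp_pos: [0.5288, 0.0943, 0.0206]
eef_rot: [179.9, -0.9, -102.3]
contact_force: [0.4, -0.2, -1.0]
gripper_width: 0.0287
units x,y,z,yaw [-0.6  -0.04  0.24] 0.02 t 5.48 pos [0.5288 0.0943 0.0206] [ 179.9   -0.9 -102.3] F [ 0.4 -0.2 -1. ] w 0.0287
```

```bash

python3 -m inch '[{"x":0,"y":0,"z":0.2,"yaw":0},{"x":0,"y":0,"z":0,"yaw":0},{"x":0,"y":0,"z":0,"yaw":0}]'
python3 t.py .5330 .1085 .0145 -102.4
```

```text
time_s: 5.73
tcp_pos: [0.5294, 0.0941, 0.0154]
eef_rot: [180.0, -0.9, -102.3]
contact_force: [0.3, 0.7, -1.6]
gripper_width: 0.0288
units x,y,z,yaw [-0.59 -0.02  0.03] 0.02 t 5.73 pos [0.5294 0.0941 0.0154] [ 180.    -0.9 -102.3] F [ 0.3  0.7 -1.6] w 0.0288
```

```bash

python3 -m inch '[{"x":0,"y":0,"z":0.06,"yaw":0},{"x":0,"y":0,"z":0,"yaw":0}]'
python3 -m inch '[{"x":0,"y":0,"z":0,"yaw":0},{"x":0,"y":0,"z":0,"yaw":0},{"x":0,"y":0,"z":0,"yaw":0},{"x":0,"y":0,"z":0,"yaw":0},{"x":0,"y":0,"z":0,"yaw":0}]' 1
python3 -m inch '[{"x":0,"y":0,"z":0,"yaw":0},{"x":0,"y":0,"z":-0.4,"yaw":0},{"x":0,"y":0,"z":-1,"yaw":0},{"x":0,"y":0,"z":-1,"yaw":0},{"x":0,"y":0,"z":-1,"yaw":0}]'
python3 -m inch '[{"x":-0.9,"y":0,"z":-1,"yaw":0},{"x":-0.9,"y":0,"z":0,"yaw":0},{"x":-0.9,"y":0,"z":0,"yaw":0},{"x":-0.7,"y":0,"z":0,"yaw":0},{"x":0,"y":0,"z":0,"yaw":0}]'
python3 - <<'E'
from h import *
im,d,K,P=cap('wrist'); np.savez('w2.npz',im=im,d=d,K=K,P=P); cv2.imwrite('pics/w2.png',im[...,::-1])
it,dt,Kt,Pt=cap('top'); np.savez('t2.npz',im=it,d=dt,K=Kt,P=Pt)
s=r.get_state();print(s['time_s'],s['tcp_pos'],s['eef_rot'])
yaw=np.radians(-102.3); e=np.array([np.cos(yaw),np.sin(yaw)]); f=np.array([-e[1],e[0]])
o=np.array([.5294,.0941])-.038*e; print('expected pin',o)
for W in(cloud(d,K,P),cloud(dt,Kt,Pt)):
    p=W[(W[...,2]>.018)&(W[...,2]<.036)]; s=(p[:,:2]-o)@e; t=(p[:,:2]-o)@f; k=(abs(s)<.1)&(abs(t)<.05)
    p,s,t=p[k],s[k],t[k]; print(len(s),s.min(),s.max(),np.median(p[:,2]))
    for a in np.arange(-.09,.07,.015):
        j=(s>=a)&(s<a+.015)
        if j.sum(): print(round(a,3),j.sum(),t[j].min().round(4),t[j].max().round(4))
E
```

```text
time_s: 5.9
tcp_pos: [0.5298, 0.0948, 0.0141]
eef_rot: [-180.0, -0.9, -102.2]
contact_force: [0.1, -0.1, -0.8]
gripper_width: 0.0288
time_s: 6.32
tcp_pos: [0.5306, 0.0966, 0.014]
eef_rot: [-180.0, -0.9, -102.1]
contact_force: [-0.2, -0.7, -0.1]
gripper_width: 0.0563
time_s: 6.73
tcp_pos: [0.5271, 0.0959, 0.0977]
eef_rot: [179.5, -1.3, -102.1]
contact_force: [0.2, -0.7, -1.5]
gripper_width: 0.0861
time_s: 7.15
tcp_pos: [0.5489, 0.1834, 0.1343]
eef_rot: [-179.9, -0.7, -102.2]
contact_force: [0.5, 0.3, -0.2]
gripper_width: 0.0877
7.25 [0.54787243 0.1812429  0.13366174] [-179.96819272   -0.8191647  -102.26829643]
expected pin [0.53749515 0.13122773]
2728 -0.08286836611559954 0.06247129465273976 0.03061391165628552
-0.09 85 -0.031 0.0313
-0.075 181 -0.0297 0.0301
-0.06 190 -0.0264 0.0268
-0.045 196 -0.024 0.0236
-0.03 196 -0.0199 0.0205
-0.015 412 -0.0168 0.0176
0.0 419 -0.0138 0.0143
0.015 239 -0.0144 0.0144
0.03 213 -0.0142 0.0141
0.045 514 -0.0139 0.0139
0.06 83 -0.0137 0.0138
245 -0.08328136958325182 0.060667891779878094 0.029322975434979526
-0.09 1 -0.0266 -0.0266
-0.075 3 -0.0265 0.0248
-0.06 19 -0.0273 0.0239
-0.045 20 -0.0241 0.0214
-0.03 25 -0.0221 0.0186
-0.015 43 -0.0183 0.015
0.0 41 -0.0156 0.0124
0.015 22 -0.0155 0.0135
0.03 21 -0.0155 0.0136
0.045 44 -0.0158 0.013
0.06 6 -0.0107 0.0054
```

View pics/w2.png

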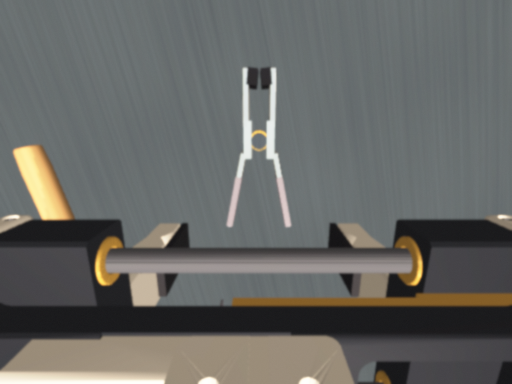

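The picture shows the clamp flat and free, with its pin at (259,140) and its handles ending at (230,225) and (289,225). The measured pin is within 1 mm of the expected place. Next I'll grasp the handles at (0.5503, 0.1898).

```bash

python3 -m inch '[{"x":-0.3,"y":0,"z":0.8,"yaw":0},{"x":0,"y":0,"z":1,"yaw":0},{"x":0,"y":0,"z":0.9,"yaw":0},{"x":0,"y":0,"z":0.5,"yaw":0},{"x":0,"y":0,"z":0,"yaw":0}]'
python3 t.py .5503 .1898 .0145 -102.3
```

```text
time_s: 7.67
tcp_pos: [0.5479, 0.1843, 0.0512]
eef_rot: [180.0, -0.9, -102.4]
contact_force: [-0.4, -0.5, 0.0]
gripper_width: 0.0873
units x,y,z,yaw [-0.26 -0.05  1.47] -0.02 t 7.67 pos [0.5479 0.1843 0.0512] [ 180.    -0.9 -102.4] F [-0.4 -0.5  0. ] w 0.0873
```

```bash

python3 -m inch '[{"x":-0.3,"y":-0.05,"z":0.6,"yaw":0},{"x":0,"y":0,"z":0.5,"yaw":0},{"x":0,"y":0,"z":0.25,"yaw":0},{"x":0,"y":0,"z":0,"yaw":0}]'
python3 t.py .5503 .1898 .0145 -102.3
```

```text
time_s: 8.0
tcp_pos: [0.5499, 0.1879, 0.0171]
eef_rot: [179.9, -1.0, -102.5]
contact_force: [0.3, -0.3, 0.6]
gripper_width: 0.0877
units x,y,z,yaw [-0.08  0.    0.1 ] -0.04 t 8.0 pos [0.5499 0.1879 0.0171] [ 179.9   -1.  -102.5] F [ 0.3 -0.3  0.6] w 0.0877
```

```bash

python3 -m inch '[{"x":-0.08,"y":0,"z":0.1,"yaw":0},{"x":0,"y":0,"z":0,"yaw":0},{"x":0,"y":0,"z":0,"yaw":0},{"x":0,"y":0,"z":0,"yaw":0},{"x":0,"y":0,"z":0,"yaw":0}]' -1 40
python3 t.py .5503 .1898 .0145 -102.3
python3 -m inch '[{"x":0,"y":0,"z":0,"yaw":0},{"x":0,"y":0,"z":0,"yaw":0},{"x":0,"y":0,"z":0,"yaw":0},{"x":0,"y":0,"z":0,"yaw":0},{"x":0,"y":0,"z":0,"yaw":0}]'
python3 -m inch '[{"x":0,"y":0,"z":0,"yaw":0},{"x":0,"y":0,"z":0,"yaw":0},{"x":0,"y":0,"z":0,"yaw":0}]'
python3 t.py .5503 .1898 .0145 -102.3
```

```text
time_s: 8.42
tcp_pos: [0.5515, 0.1898, 0.0175]
eef_rot: [-180.0, -0.9, -102.5]
contact_force: [-0.2, 0.3, 0.8]
gripper_width: 0.0598
units x,y,z,yaw [0.01 0.05 0.12] -0.05 t 8.42 pos [0.5515 0.1898 0.0175] [-180.    -0.9 -102.5] F [-0.2  0.3  0.8] w 0.0598
time_s: 8.83
tcp_pos: [0.5519, 0.1903, 0.0186]
eef_rot: [-179.9, -0.8, -102.5]
contact_force: [0.2, -0.3, -1.1]
gripper_width: 0.0288
time_s: 9.08
tcp_pos: [0.5516, 0.1902, 0.0184]
eef_rot: [-180.0, -0.8, -102.5]
contact_force: [-0.2, -0.6, -0.2]
gripper_width: 0.0284
units x,y,z,yaw [0.02 0.05 0.15] -0.05 t 9.08 pos [0.5516 0.1902 0.0184] [-180.    -0.8 -102.5] F [-0.2 -0.6 -0.2] w 0.0284
```

```bash

python3 -m inch '[{"x":0,"y":0,"z":-0.4,"yaw":0},{"x":0,"y":0,"z":-0.8,"yaw":0},{"x":0,"y":0,"z":-1,"yaw":0},{"x":0,"y":0,"z":-1,"yaw":0},{"x":0,"y":0,"z":-1,"yaw":0}]'
python3 -m inch '[{"x":0,"y":0,"z":-1,"yaw":0},{"x":0,"y":0,"z":-0.5,"yaw":0},{"x":0,"y":0,"z":0,"yaw":0}]'
cat > w.py <<'E'
import sys; from h import *
from scipy.spatial.transform import Rotation as Ro
nm=sys.argv[1]; s=r.get_state(); im,d,K,P=cap('wrist'); np.savez(nm+'.npz',im=im,d=d,K=K,P=P); cv2.imwrite(f'pics/{nm}.png',im[...,::-1])
R=Ro.from_euler('xyz',s['eef_rot'],degrees=True).as_matrix()
T=(cloud(d,K,P)-s['tcp_pos'])@R   # tool frame; clamp x ~ tool x
print(s['tcp_pos'].round(4),s['eef_rot'].round(2),s['gripper_width'])
m=(T[...,2]>-.03)&(T[...,2]<.028)&(T[...,0]>.02)&(T[...,0]<.15)&(abs(T[...,1])<.05); p=T[m]; print(len(p),'x max',p[:,0].max().round(4))
for a in np.arange(.02,.13,.012):
    q=p[(p[:,0]>=a)&(p[:,0]<a+.012)]
    if len(q): print(round(a,3),len(q),'y',q[:,1].min().round(4),q[:,1].max().round(4),'gap',[ (q[q[:,1]<0,1].max().round(4) if (q[:,1]<0).any() else None), (q[q[:,1]>0,1].min().round(4) if (q[:,1]>0).any() else None)],'ztop',np.percentile(q[:,2],10).round(4),np.median(q[:,2]).round(4))
E
python3 w.py w3
```

```text
time_s: 9.5
tcp_pos: [0.5481, 0.1891, 0.1228]
eef_rot: [179.5, -1.4, -102.5]
contact_force: [-0.7, 0.3, -1.6]
gripper_width: 0.0285
time_s: 9.75
tcp_pos: [0.5508, 0.191, 0.1704]
eef_rot: [179.9, -1.0, -102.5]
contact_force: [0.7, 1.3, 0.2]
gripper_width: 0.0287
[0.5508 0.191  0.1704] [ 179.91   -1.04 -102.5 ] 0.028673872026169486
9079 x max 0.1255
0.02 610 y -0.0145 0.0151 gap [np.float64(-0.0088), np.float64(0.0096)] ztop -0.0134 -0.0125
0.032 580 y -0.0142 0.0151 gap [np.float64(-0.0091), np.float64(0.0099)] ztop -0.013 -0.012
0.044 853 y -0.014 0.0151 gap [np.float64(-0.0032), np.float64(0.0042)] ztop -0.0127 -0.0119
0.056 1281 y -0.014 0.0153 gap [np.float64(-0.0003), np.float64(0.0002)] ztop -0.0126 -0.0118
0.068 1262 y -0.0169 0.0182 gap [np.float64(-0.0003), np.float64(0.0002)] ztop -0.0124 -0.0115
0.08 792 y -0.019 0.0208 gap [np.float64(-0.0094), np.float64(0.0108)] ztop -0.0122 -0.0111
0.092 835 y -0.0215 0.0232 gap [np.float64(-0.0144), np.float64(0.016)] ztop -0.0119 -0.0108
0.104 1827 y -0.024 0.0259 gap [np.float64(-0.0108), np.float64(0.0125)] ztop -0.0115 -0.0102
0.116 1039 y -0.0253 0.0271 gap [np.float64(-0.0113), np.float64(0.0131)] ztop -0.0115 -0.0106
```

View pics/w3.png

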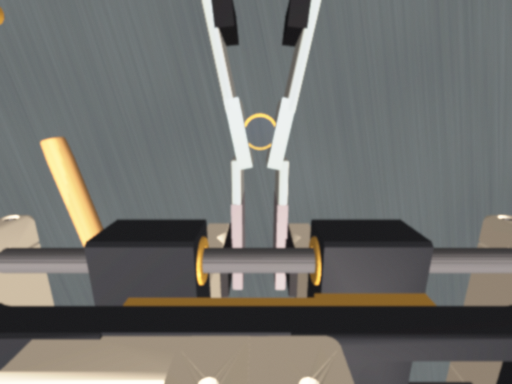

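The picture shows the jaws fully open, with the pads at (225,20) and (297,20) and the pin at (260,131). The pin is 60 mm ahead of the TCP and the clamp is level. Next I'll hover over the jig to measure it closely.

```bash

python3 -m inch '[{"x":0.3,"y":0,"z":-0.8,"yaw":-0.8},{"x":0.5,"y":0,"z":-0.8,"yaw":-0.8},{"x":0.7,"y":0.3,"z":-0.8,"yaw":-0.8},{"x":0.8,"y":0.3,"z":-0.4,"yaw":-0.8},{"x":0.9,"y":0.3,"z":-0.3,"yaw":-0.7}]'
python3 t.py .4478 -.135 .24 -86.5
python3 -m inch '[{"x":0.9,"y":0.3,"z":0,"yaw":0},{"x":0.9,"y":0.3,"z":0,"yaw":0},{"x":0.9,"y":0.3,"z":0,"yaw":0},{"x":0.9,"y":0.3,"z":0,"yaw":0},{"x":0.9,"y":0.3,"z":0,"yaw":0}]'
python3 t.py .4478 -.135 .24 -86.5
```

```text
time_s: 10.22
tcp_pos: [0.5189, 0.113, 0.2443]
eef_rot: [179.0, -1.2, -86.2]
contact_force: [-0.1, -1.1, -1.4]
gripper_width: 0.0286
units x,y,z,yaw [9.7  3.49 0.44] 0.08 t 10.22 pos [0.5189 0.113  0.2443] [179.   -1.2 -86.2] F [-0.1 -1.1 -1.4] w 0.0286
time_s: 10.63
tcp_pos: [0.4849, -0.0068, 0.2447]
eef_rot: [178.7, -1.2, -85.9]
contact_force: [1.0, -0.6, -1.3]
gripper_width: 0.0285
units x,y,z,yaw [5.   1.84 0.34] 0.16 t 10.63 pos [ 0.4849 -0.0068  0.2447] [178.7  -1.2 -85.9] F [ 1.  -0.6 -1.3] w 0.0285
```

```bash

python3 -m inch '[{"x":0.9,"y":0.35,"z":0.05,"yaw":0.1},{"x":0.9,"y":0.35,"z":0.05,"yaw":0.1},{"x":0.9,"y":0.35,"z":0.05,"yaw":0},{"x":0.9,"y":0.35,"z":0.05,"yaw":0},{"x":0.9,"y":0.3,"z":0.05,"yaw":0}]'
python3 -m inch '[{"x":0,"y":0,"z":0,"yaw":0},{"x":0,"y":0,"z":0,"yaw":0}]'
python3 t.py .4478 -.135 .24 -86.5
python3 w.py w4
cat > j.py <<'E'
import sys; from h import *
O=np.array([.4495,-.245]); th=np.radians(3.5); jx=np.array([np.cos(th),np.sin(th)]); jy=np.array([-jx[1],jx[0]])
for f in sys.argv[1:]:
    q=np.load(f+'.npz'); W=cloud(q['d'],q['K'],q['P']); x=(W[...,:2]-O)@jx; y=(W[...,:2]-O)@jy; z=W[...,2]
    hsv=cv2.cvtColor(q['im'],cv2.COLOR_RGB2HSV); cu=(hsv[...,0]<16)&(hsv[...,1]>110)
    for nm,m in(('plate',(z>.118)&(z<.14)&~cu),('bar',(z>.105)&(z<.14)&cu)):
        m=m&(abs(x)<.03)&(y>-.1)&(y<.08); print(f,nm,m.sum(),'z',np.median(z[m]).round(4),'ymax',np.sort(y[m])[-3:].round(4))
        for a in np.arange(-.08,.06,.02):
            j=m&(y>=a)&(y<a+.02)
            if j.sum()>2: print(round(a,2),j.sum(),'x',np.percentile(x[j],[3,50,97]).round(4))
E
python3 j.py w4 t2 top0
```

```text
time_s: 11.05
tcp_pos: [0.443, -0.1272, 0.2365]
eef_rot: [178.2, -1.2, -86.7]
contact_force: [1.4, 0.7, -1.1]
gripper_width: 0.0283
time_s: 11.22
tcp_pos: [0.4398, -0.1305, 0.2343]
eef_rot: [178.0, -1.2, -86.9]
contact_force: [-0.3, 0.3, -1.0]
gripper_width: 0.0284
units x,y,z,yaw [ 0.2  -0.3  -0.24] -0.11 t 11.22 pos [ 0.4398 -0.1305  0.2343] [178.   -1.2 -86.9] F [-0.3  0.3 -1. ] w 0.0284
[ 0.4398 -0.1305  0.2343] [177.95  -1.2  -86.93] 0.028438892447139277
9093 x max 0.1251
0.02 611 y -0.0144 0.0152 gap [np.float64(-0.0087), np.float64(0.0096)] ztop -0.0134 -0.0125
0.032 574 y -0.0142 0.0153 gap [np.float64(-0.009), np.float64(0.01)] ztop -0.0129 -0.0119
0.044 853 y -0.014 0.0153 gap [np.float64(-0.0031), np.float64(0.0043)] ztop -0.0129 -0.0119
0.056 1290 y -0.0138 0.0154 gap [np.float64(-0.0002), np.float64(0.0003)] ztop -0.0126 -0.0118
0.068 1262 y -0.0168 0.0184 gap [np.float64(-0.0002), np.float64(0.0003)] ztop -0.0124 -0.0115
0.08 798 y -0.0193 0.0207 gap [np.float64(-0.0094), np.float64(0.0109)] ztop -0.0121 -0.0111
0.092 826 y -0.0215 0.0233 gap [np.float64(-0.0143), np.fl
[... 1154 characters left out ...]
0077 0.0102]
-0.02 14 x [0.0056 0.0075 0.0092]
0.0 14 x [0.0039 0.0075 0.0102]
0.02 14 x [0.006  0.0083 0.0094]
0.04 16 x [0.0041 0.0077 0.0103]
top0 plate 176 z 0.1294 ymax [0.0599 0.0603 0.0604]
-0.08 25 x [-0.0038  0.0004  0.0038]
-0.06 25 x [-0.0037 -0.0006  0.011 ]
-0.04 23 x [-0.0038  0.0003  0.0036]
-0.02 26 x [-0.0038 -0.0005  0.011 ]
0.0 23 x [-0.0037  0.0003  0.0036]
0.02 25 x [-0.0035 -0.0002  0.0113]
0.04 27 x [-0.0037  0.0005  0.0106]
top0 bar 92 z 0.1177 ymax [0.0574 0.0582 0.0607]
-0.06 15 x [0.0056 0.0083 0.0101]
-0.04 16 x [0.0038 0.0077 0.0104]
-0.02 14 x [0.0057 0.0074 0.0092]
0.0 15 x [0.0048 0.0078 0.0104]
0.02 15 x [0.0048 0.007  0.0096]
0.04 15 x [0.0041 0.0079 0.0105]
```

View pics/w4.png

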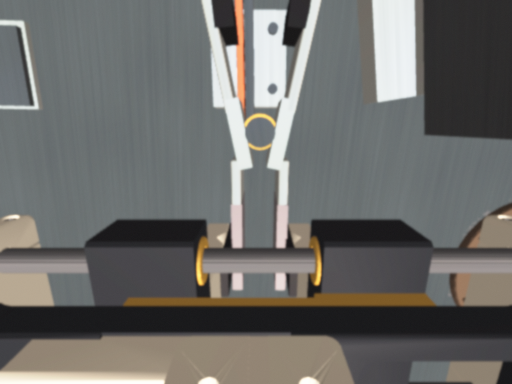

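The hover view agrees with the earlier clouds: plate from x -3.5 to 4, bar out to about 11 mm, jig yaw 3.5°. The copper bar shows at (241,50), between the open jaws. Next I'll back out to a pre-entry point and descend.

```bash

python3 -m inch '[{"x":-0.6,"y":-0.1,"z":0,"yaw":-0.1},{"x":-0.9,"y":0,"z":0,"yaw":0},{"x":-0.9,"y":0,"z":0,"yaw":0},{"x":-0.8,"y":0,"z":0,"yaw":0},{"x":0,"y":0,"z":0,"yaw":0}]'
python3 t.py .4416 -.0401 .082 -86.5
python3 -m inch '[{"x":-0.2,"y":0,"z":0.5,"yaw":0},{"x":-0.2,"y":0,"z":0.8,"yaw":0},{"x":0,"y":0,"z":0.8,"yaw":0},{"x":0,"y":0,"z":0.8,"yaw":0},{"x":0,"y":0,"z":0.8,"yaw":0}]'
python3 t.py .4416 -.0401 .082 -86.5
```

```text
time_s: 11.68
tcp_pos: [0.4367, -0.0457, 0.2296]
eef_rot: [177.7, -1.2, -86.6]
contact_force: [-0.6, -0.2, -1.3]
gripper_width: 0.0288
units x,y,z,yaw [-0.33 -0.45  5.88] -0.03 t 11.68 pos [ 0.4367 -0.0457  0.2296] [177.7  -1.2 -86.6] F [-0.6 -0.2 -1.3] w 0.0288
time_s: 12.1
tcp_pos: [0.4362, -0.0318, 0.1369]
eef_rot: [178.2, -1.1, -86.0]
contact_force: [0.8, 0.1, -1.8]
gripper_width: 0.0285
units x,y,z,yaw [ 0.3  -0.26  2.2 ] 0.12 t 12.1 pos [ 0.4362 -0.0318  0.1369] [178.2  -1.1 -86. ] F [ 0.8  0.1 -1.8] w 0.0285
```

```bash

python3 -m inch '[{"x":0,"y":-0.2,"z":0.8,"yaw":0.1},{"x":0,"y":0,"z":0.8,"yaw":0},{"x":0,"y":0,"z":0.3,"yaw":0},{"x":0,"y":0,"z":0,"yaw":0},{"x":0,"y":0,"z":0,"yaw":0}]'
python3 t.py .4416 -.0401 .082 -86.5
```

```text
time_s: 12.52
tcp_pos: [0.4372, -0.0311, 0.083]
eef_rot: [177.7, -1.2, -86.2]
contact_force: [-0.1, 0.2, -0.9]
gripper_width: 0.0288
units x,y,z,yaw [ 0.37 -0.15  0.04] 0.08 t 12.52 pos [ 0.4372 -0.0311  0.083 ] [177.7  -1.2 -86.2] F [-0.1  0.2 -0.9] w 0.0288
```

```bash

python3 -m inch '[{"x":0.3,"y":-0.15,"z":0,"yaw":0.08},{"x":0,"y":-0.03,"z":0,"yaw":0},{"x":0,"y":0,"z":0,"yaw":0}]'
python3 t.py .4449 -.0935 .082 -86.5
```

```text
time_s: 12.77
tcp_pos: [0.4443, -0.0381, 0.0853]
eef_rot: [177.9, -1.2, -86.4]
contact_force: [0.2, 0.2, -1.3]
gripper_width: 0.0285
units x,y,z,yaw [2.21 0.11 0.18] 0.02 t 12.77 pos [ 0.4443 -0.0381  0.0853] [177.9  -1.2 -86.4] F [ 0.2  0.2 -1.3] w 0.0285
```

```bash

python3 -m inch '[{"x":0.2,"y":0.1,"z":0.1,"yaw":0},{"x":0.2,"y":0,"z":0.04,"yaw":0},{"x":0.2,"y":0,"z":0,"yaw":0},{"x":0,"y":0,"z":0,"yaw":0}]'
python3 t.py .4449 -.0935 .082 -86.5; python3 w.py w5 | tail -3; python3 j.py w5 | head -3
```

```text
time_s: 13.1
tcp_pos: [0.4439, -0.0546, 0.084]
eef_rot: [178.1, -1.1, -86.4]
contact_force: [0.2, -0.7, -0.6]
gripper_width: 0.0283
units x,y,z,yaw [1.55 0.05 0.11] 0.02 t 13.1 pos [ 0.4439 -0.0546  0.084 ] [178.1  -1.1 -86.4] F [ 0.2 -0.7 -0.6] w 0.0283
0.104 1828 y -0.0238 0.026 gap [np.float64(-0.0108), np.float64(0.0126)] ztop -0.0116 -0.0102
0.116 1042 y -0.0254 0.0271 gap [np.float64(-0.0112), np.float64(0.0131)] ztop -0.0116 -0.0107
0.128 183 y -0.0065 0.0086 gap [np.float64(-0.0009), np.float64(0.0008)] ztop 0.0177 0.0232
w5 plate 0 z nan ymax []
w5 bar 0 z nan ymax []
  return _methods._mean(a, axis=axis, dtype=dtype,
  ret = ret.dtype.type(ret / rcount)
```

View pics/w5.png

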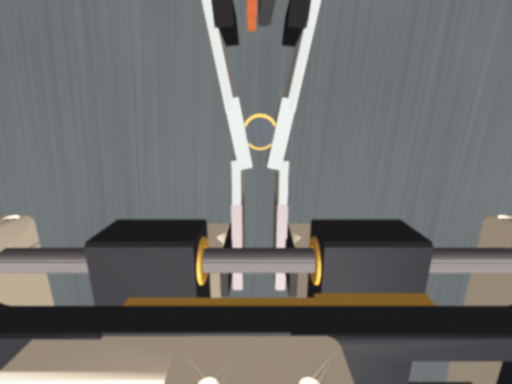

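The plate end (266,12) and bar end (251,15) show centred between the open pads, which agrees with the cloud (centre y 0.001 against clamp 0.0009). Advancing.

```bash

python3 -m inch '[{"x":0.3,"y":0.02,"z":0.05,"yaw":0},{"x":0.3,"y":0,"z":0.03,"yaw":0},{"x":0.3,"y":0,"z":0,"yaw":0}]'
python3 t.py .4449 -.0935 .082 -86.5
```

```text
time_s: 13.4
tcp_pos: [0.445, -0.0779, 0.0827]
eef_rot: [178.2, -1.1, -86.4]
contact_force: [0.3, -0.1, -0.6]
gripper_width: 0.0284
units x,y,z,yaw [0.62 0.04 0.04] 0.03 t 13.4 pos [ 0.445  -0.0779  0.0827] [178.2  -1.1 -86.4] F [ 0.3 -0.1 -0.6] w 0.0284
```

```bash

python3 -m inch '[{"x":0.3,"y":0.03,"z":0.03,"yaw":0},{"x":0.25,"y":0,"z":0.02,"yaw":0},{"x":0,"y":0,"z":0,"yaw":0},{"x":0,"y":0,"z":0,"yaw":0}]'
python3 t.py .4449 -.0935 .082 -86.5; python3 w.py w6 | tail -3
python3 - <<'E'
from h import *
a=np.load('w6.npz')['im'][:150,170:350,::-1]
b,_,_,_=cap('scene'); np.save('s6.npy',b)
cv2.imwrite('pics/c6.png',np.hstack([cv2.resize(a,(400,400)),cv2.resize(b[180:320,120:260,::-1],(400,400),interpolation=cv2.INTER_CUBIC)]))
E
```

```text
time_s: 13.73
tcp_pos: [0.4446, -0.0953, 0.0813]
eef_rot: [178.1, -1.1, -86.5]
contact_force: [-0.1, 0.0, -1.1]
gripper_width: 0.0285
units x,y,z,yaw [-0.07 -0.01 -0.03] -0.0 t 13.73 pos [ 0.4446 -0.0953  0.0813] [178.1  -1.1 -86.5] F [-0.1  0.  -1.1] w 0.0285
0.104 1875 y -0.024 0.0259 gap [np.float64(-0.0002), np.float64(0.0002)] ztop -0.0117 -0.0103
0.116 1068 y -0.0252 0.0272 gap [np.float64(-0.0002), np.float64(0.0002)] ztop -0.0116 -0.0106
0.128 4 y -0.0008 -0.0008 gap [np.float64(-0.0008), None] ztop 0.0111 0.0121
```

View pics/c6.png

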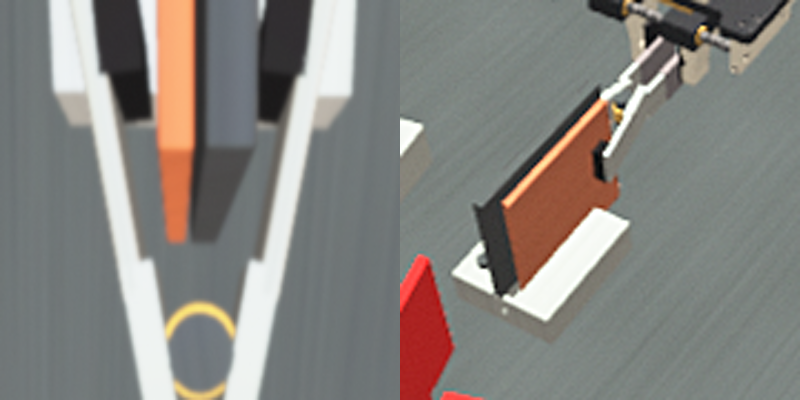

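The bar and plate sit centred between the pads, and the scene view shows the jaws at about mid-height of the plate's free end. Releasing now.

```bash

python3 -m inch '[{"x":0,"y":0,"z":0,"yaw":0},{"x":0,"y":0,"z":0,"yaw":0},{"x":0,"y":0,"z":0,"yaw":0},{"x":0,"y":0,"z":0,"yaw":0},{"x":0,"y":0,"z":0,"yaw":0}]' 1
python3 -m inch '[{"x":0,"y":0,"z":0,"yaw":0},{"x":0,"y":0,"z":0,"yaw":0},{"x":0,"y":0,"z":0,"yaw":0},{"x":0,"y":0,"z":0,"yaw":0},{"x":0,"y":0,"z":0,"yaw":0}]'
python3 t.py .4449 -.0935 .082 -86.5; python3 w.py w7 | tail -9
```

```text
time_s: 14.25
tcp_pos: [0.4453, -0.0941, 0.0817]
eef_rot: [178.2, -1.2, -86.4]
contact_force: [-0.3, -0.3, 0.5]
gripper_width: 0.0565
time_s: 14.67
tcp_pos: [0.4457, -0.0937, 0.082]
eef_rot: [178.2, -1.2, -86.3]
contact_force: [0.2, -0.5, -0.6]
gripper_width: 0.0858
units x,y,z,yaw [-0.01  0.03  0.  ] 0.04 t 14.67 pos [ 0.4457 -0.0937  0.082 ] [178.2  -1.2 -86.3] F [ 0.2 -0.5 -0.6] w 0.0858
0.02 602 y -0.0176 0.0213 gap [np.float64(-0.0112), np.float64(0.014)] ztop -0.0126 -0.0114
0.032 558 y -0.0157 0.0192 gap [np.float64(-0.01), np.float64(0.013)] ztop -0.0121 -0.0109
0.044 863 y -0.0145 0.0183 gap [np.float64(-0.0002), np.float64(0.0003)] ztop -0.0117 -0.0107
0.056 1287 y -0.012 0.0162 gap [np.float64(-0.0002), np.float64(0.0003)] ztop -0.0115 -0.0105
0.068 1139 y -0.0138 0.0179 gap [np.float64(-0.0002), np.float64(0.0003)] ztop -0.0111 -0.0101
0.08 753 y -0.0149 0.0193 gap [np.float64(-0.0066), np.float64(0.01)] ztop -0.0108 -0.0095
0.092 1471 y -0.016 0.0205 gap [np.float64(-0.0002), np.float64(0.0002)] ztop -0.0226 -0.0091
0.104 1245 y -0.0172 0.0217 gap [np.float64(-0.0051), np.float64(0.0141)] ztop -0.01 -0.0086
0.116 785 y -0.0177 0.0224 gap [np.float64(-0.0051), np.float64(0.0144)] ztop -0.0099 -0.0089
```

```bash

python3 -m inch '[{"x":0,"y":0,"z":-0.3,"yaw":0},{"x":0,"y":0,"z":-0.6,"yaw":0},{"x":0,"y":0,"z":-0.8,"yaw":0},{"x":-0.3,"y":0,"z":-0.9,"yaw":0},{"x":-0.5,"y":0,"z":-0.9,"yaw":0}]'
python3 -m inch '[{"x":-0.7,"y":0,"z":-0.8,"yaw":0},{"x":-0.7,"y":0,"z":-0.8,"yaw":0},{"x":-0.7,"y":0,"z":-0.5,"yaw":0},{"x":0,"y":0,"z":0,"yaw":0},{"x":0,"y":0,"z":0,"yaw":0}]'
python3 - <<'E'
from h import *
s,ds,Ks,Ps=cap('scene'); t,d,K,P=cap('top'); np.savez('t8.npz',im=t,d=d,K=K,P=P); np.savez('s8.npz',im=s,d=ds,K=Ks,P=Ps)
cv2.imwrite('pics/c8.png',np.hstack([cv2.resize(s[170:310,120:260,::-1],(400,400),interpolation=cv2.INTER_CUBIC),cv2.resize(t[165:245,280:360,::-1],(400,400),interpolation=cv2.INTER_CUBIC)]))
O=np.array([.4495,-.245]); th=np.radians(3.5); jx=np.array([np.cos(th),np.sin(th)]); jy=np.array([-jx[1],jx[0]])
for dd,k,p in((d,K,P),(ds,Ks,Ps)):
  W=cloud(dd,k,p); x=(W[...,:2]-O)@jx; y=(W[...,:2]-O)@jy; z=W[...,2]
  for a in np.arange(.02,.19,.02):
    m=(y>a)&(y<a+.02)&(z>.06)&(z<.105)&(abs(x-.004)<.05)
    if m.sum(): print(round(a,2),m.sum(),'x',x[m].min().round(4),x[m].max().round(4),'ztop',np.percentile(z[m],[50,90]).round(4))
for f,b in(('top0','t8'),):
  A=np.load(f+'.npz')['d'];dif=abs(A-d); print('changed px bystanders: nozzle/hammer/coupons',(dif[90:135,120:280]>.006).sum(),(dif[55:110,360:420]>.006).sum())
E
python3 j.py t8
```

```text
time_s: 15.13
tcp_pos: [0.4433, -0.0732, 0.1693]
eef_rot: [177.6, -1.2, -86.5]
contact_force: [1.4, -1.3, 0.6]
gripper_width: 0.0877
time_s: 15.55
tcp_pos: [0.4438, -0.0161, 0.2315]
eef_rot: [178.2, -1.1, -86.5]
contact_force: [0.6, 0.5, -0.3]
gripper_width: 0.0878
0.02 46 x -0.0168 0.0233 ztop [0.0925 0.0954]
0.04 56 x -0.0159 0.0217 ztop [0.091  0.0959]
0.06 45 x -0.0136 0.0203 ztop [0.0907 0.0959]
0.08 81 x -0.0114 0.0184 ztop [0.0921 0.0952]
0.1 49 x -0.0139 0.0204 ztop [0.092  0.0949]
0.12 43 x -0.0163 0.0223 ztop [0.0925 0.0965]
0.14 43 x -0.0183 0.0261 ztop [0.0927 0.0963]
0.16 37 x -0.0197 0.0277 ztop [0.0921 0.0952]
0.02 156 x 0.0066 0.0246 ztop [0.0842 0.0978]
0.04 92 x 0.0069 0.0225 ztop [0.0897 0.0994]
0.06 99 x -0.0128 0.0218 ztop [0.084  0.0948]
0.08 137 x -0.0111 0.0194 ztop [0.0921 0.0955]
0.1 116 x -0.014 0.0226 ztop [0.0874 0.0952]
0.12 133 x -0.0157 0.0247 ztop [0.0839 0.0953]
0.14 130 x -0.0191 0.028 ztop [0.0839 0.0957]
0.16 79 x -0.019 0.028 ztop [0.0863 0.0954]
changed px bystanders: nozzle/hammer/coupons 819 433
t8 plate 178 z 0.1292 ymax [0.0596 0.0606 0.0607]
-0.08 28 x [-0.0042 -0.0006  0.0039]
-0.06 22 x [-0.0037 -0.0005  0.0047]
-0.04 26 x [-0.004  -0.      0.0098]
-0.02 23 x [-0.0037 -0.0007  0.0026]
0.0 27 x [-0.0039  0.0007  0.0095]
0.02 25 x [-0.0036 -0.0005  0.0046]
0.04 25 x [-0.0038 -0.0013  0.0035]
t8 bar 74 z 0.1177 ymax [0.0578 0.058  0.06  ]
-0.06 12 x [0.0055 0.0066 0.009 ]
-0.04 11 x [0.004  0.0072 0.0084]
-0.02 12 x [0.0057 0.0066 0.009 ]
0.0 10 x [0.004  0.0076 0.0084]
0.02 14 x [0.0055 0.0068 0.0096]
0.04 14 x [0.0038 0.0077 0.0103]
```

View pics/c8.png

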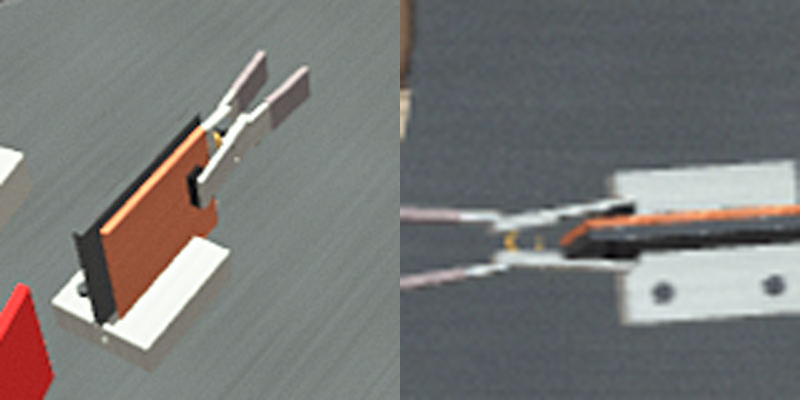

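The clamp is clipped level (top at z = 0.095 along its whole length) and pinches both plate and bar. The bar is pressed against the plate and upright, and the arm is clear. Handing in.

```bash
python3 -c "
from plant import r
print(r.close_job())"
```

```text
the job is handed in; nothing more can be done
None
```

The clamp is clipped onto the free end of the plate, and the job was handed in at about 16 s of the 66 s allowed. I drew the clamp out of the cubby by its jaws, laid it flat clear of the mouth and let go. I then took it by the handles at full squeeze, clipped it on and backed the arm away.

- **Clamp position:** its top is level at z ≈ 0.095 m, so the pad middle is at about 0.080 m, the plate's mid-height. By the arm's pose at release, the pads are about 24 mm in from the plate's end.
- **Pinch:** the last pictures show the pads closed on both plate and bar. I judged the pinch from the pictures and clouds; the force could not be read directly.
- **Bar:** it stands upright in its slot, top at z ≈ 0.118 m as before, and has moved about 1 mm so that it now lies against the plate.
- **Robot:** it was clear of everything at the end, at about 0.23 m height with the gripper open.
- **Bystanders:** the check was inconclusive. A rough before/after depth comparison of the areas around the hammer, nozzle and coupons flagged many pixels. I put this down to depth noise and did not follow it up, since the arm never went near them and felt no contact there.
- **Tool tilt:** the tool drifted about 2° off vertical over the moves, well inside the tolerance.

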